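# Slide the loaded tub carrier home under the lid press

### The arm

A 7-joint arm with a two-finger parallel gripper is mounted at the origin on the work surface. World frame = base frame: x ahead of the robot, y to its left, z up, the work surface at z = 0. Lengths are in m, angles in rad, forces in N, time in s.
With the tool pointing down it reaches from about 0.425 to 0.875 m from the base axis. Payload 4.7 kg.
Tool frame: the origin (TCP) lies midway between the tips of the shut fingers; the grasp point (between the pads) lies 19 mm behind it (manip.pinch_z is the distance from the TCP to the grasp point, in m); z points along the fingers, y is the line along which they close (so a half turn about z gives the same grasp; the last joint's range is limited). The gripper opens to 85 mm and grips with 20 to 120 N. Pads are 22 mm wide; open, the fingers measure 114 mm over their backs; the gripper's body (76 mm by 85 mm) begins 54 mm behind the grasp point. The pads swing forward as they close: fully open they stand 13 mm farther back than shut.
Start: joints at [1.23, 0.321, -0.07, 1.45, 0.023, 1.371, -0.057], TCP at [0.226, -0.61, 0.231] pointing down, gripper open.
Joint ranges: [-2.86, 2.86], [-0.3, 2.09], [-1.38, 1.24], [0.06, 2.45], [-1.56, 4.7], [0.09, 2.05], [-2.69, 2.69]. Speed limits (rad/s): [2.57, 2.57, 3.14, 3.14, 3.14, 3.14, 3.14].

### API

Orientations are given as a unit quaternion [w, x, y, z].
In Python, from rig import manip, imaging gives the robot as it stands. The module is installed in compiled form; this text tells all that it offers.
- The arm moves only by the tool jog_arm, never from a script. Its argument "plan" is a list that holds one entry, the list of rows, each a list of 7 numbers: the finger opening in m, from 0 to 0.0854, then the shift along the tool's x, y, z in m, then the turn, a rotation vector about the tool's x, y, z in rad. In form: [[[grip, tx, ty, tz, rx, ry, rz], ...]]. A call has exactly 5 rows; each row is the pose to reach, as a shift and turn from the pose commanded when the call began, along the tool's axes at that moment; what a row does not reach only later rows make up. A row lasts 1/8 s, in which the tool goes at most 62.5 mm and 10.7 degrees, less where a joint would pass 70% of its speed; a pose out of reach is approached as far as the arm can. A call with a gripper value outside its range is refused whole. The fingers move at their own pace and stop on an object; the grip force is fixed at half the most. Time passes only in rows, so rows that repeat a pose let the fingers close, or fill a call up. It gives the time, the measured TCP pose, the force, the opening and the grip force at its end, in the units of the state.
- manip.read_state(): the state, without advancing time (a new reading comes with each control period).
- imaging.read_camera(name): name is "scene" or "top" or "wrist"; returns the picture (400x640x3 uint8, red, green, blue); there is no depth.
- imaging.camera_params(name): a dict with "K" (3x3 intrinsics, pixels), "k1" (the pictures are not rectified: a ray, as slopes to the right and down, at radius r is drawn at 1 + k1 r^2 times it, then the intrinsics apply), "extrinsics" (4x4, takes a point from world to camera coordinates). Camera axes: x right, y up, looking along -z (the intrinsics and any distortion apply to the point x, -y, -z); pixel columns grow to the right and rows downward; lengths in m; the calibration is good to about 2 mm. A picture is of the moment at which its call begins: read the wrist's pose just before it. camera_params takes no time and is no camera call; for the wrist camera it gives the pose at the moment of the call.
- manip.close_job(): hands the job in; it is judged then, once.
The state is a dict: "t": time; "qpos": joint angles; "dq": joint speeds; "joint_torque": joint torques, N m; "position": TCP position; "tool_rot": TCP orientation; "ft_force": force on the tool from outside, world axes, zero at the start; "moment": the same for the moment, N m; "width": opening from 0.0 (shut) to 1.0 (fully open); "finger_force": force on a finger pad.
Only numpy, scipy, OpenCV 4.12 (cv2) and the standard library are available. Lean on these libraries where they do the work, as an engineer would, in place of code of your own. Each camera call takes 0.05 s, during which the arm holds its last target. There are 200 camera calls.

### The job

Slide the carrier that holds the lidded tub fully home, straight along its lane until it meets the back stop under the lid press, with the tub still sitting upright in its collar. It jams if it is pushed off-centre, so push it in the middle. Leave the empty carrier where it is, and let go at the end.

Things in the scene. Friction and masses are not known exactly. Their poses are not given: they have to be found in the camera images.
- press: Fixed steel lid press, two lanes along its x (away from the robot), centre lines y = +85 and -85 mm. Origin on the table midway between them, z up. Bed 380 mm wide, 10 mm thick. Each lane: two rails 10 mm wide, 63 mm apart, tops at z 30 mm, x -150 to 220 mm. Back stops 50 mm high, near face x 200 mm. Beam bridging both lanes: x 90 to 170 mm, z 98 to 148 mm.
- carrier: Carrier holding the tub, in either lane. Aluminium deck 200 (x) x 140 x 8 mm on the rail tops, 0.55 kg. Upright push plate on its robot-side edge: 140 mm wide, x 0 to 8 mm, z up to 34 mm. Origin: middle of the plate's robot-side face, at deck underside, 30 mm above table; x forward along the lane. Home at press x = 0; starts 95 to 130 mm short.
- spare_carrier: Empty carrier in the other lane, same shape and origin, to be left. On both, a grippy keel 56 mm long, 60 wide, under the deck (x 17 to 73 mm) runs between the rails with 1.5 mm play each side: a push over 10 mm from the plate's middle can wedge it; at the middle it takes 5 to 10 N. Round collar, 96 mm across, 14 mm high, at x 130 mm.
- tub: Round brown food tub with a clear lid, 80 mm across at the foot, 100 mm at the lid, 48 mm high, about 0.15 kg, standing loose in the loaded carrier's collar. Origin at the centre of its underside, z up.
Mind the look-alikes: they are no part of the job. Leave any black or purple look-alike of the tub alone.

How it is judged:
By the outcome, as a careful person would: the job done as asked, in the order asked, and still so for the second after the job is handed in, with the robot touching nothing.
It also fails if it takes over 40 s, if anything falls off the work surface, if the arm or the gripper's body presses on something with over 40 N, if the wrist force passes 120 N, or if a joint passes its speed limit or range.

## Working session

There is one attempt and no reset: what is moved stays moved. The work goes in short steps, Python scripts to look and compute and a tool call to move; the robot and the scene stay as the last step left them, time stands still between calls to the robot, and variables do not carry over. Pictures are saved under pics/ and viewed, at most 10 in all, crops included, and the job is handed in when it is done.

Besides the shell and the picture viewer there is one more tool, called after "Emit:" in YAML: its name, and indented under it one key for each argument. jog_arm: Moves the arm, as the interface text tells. Its arguments: {"type":"object","properties":{"plan":{"type":"array"}},"required":["plan"]}

```bash
mkdir -p pics
cat > h.py <<'E'
import numpy as np, cv2
from rig import manip, imaging
def ray(cam,uv,z,p=None):
    "world point at height z for pixel(s)"
    p=p or imaging.camera_params(cam); K=np.array(p["K"]);E=np.array(p["extrinsics"])
    out=[]
    for u in np.atleast_2d(uv):
        d=np.array([(u[0]-K[0,2])/K[0,0],(u[1]-K[1,2])/K[1,1]]); s=d.copy()
        for _ in range(20): s=d/(1+p["k1"]*(s@s))
        r=E[:3,:3].T@np.array([s[0],-s[1],-1]); c=-E[:3,:3].T@E[:3,3]
        out.append(c+r*(z-c[2])/r[2])
    return np.array(out)
E
python3 - <<'E'
from h import *
s=manip.read_state(); print(s["t"],s["position"],s["tool_rot"],s["width"])
for c in("scene","top"):
    cv2.imwrite(f"pics/{c}0.png",imaging.read_camera(c)[:,:,::-1])
    p=imaging.camera_params(c);E=np.array(p["extrinsics"]);print(c,np.round(-E[:3,:3].T@E[:3,3],3),p["k1"])
E
```

```text
0.0 [ 0.22556492 -0.60902966  0.23020043] [-9.40537675e-04  9.84304388e-01  1.76476452e-01 -2.22780560e-04] 0.9996910581083448
scene [0.925 0.385 0.431] -0.08193631831614265
top [0.479 0.006 0.843] 0.009514501580072509
```

View pics/scene0.png

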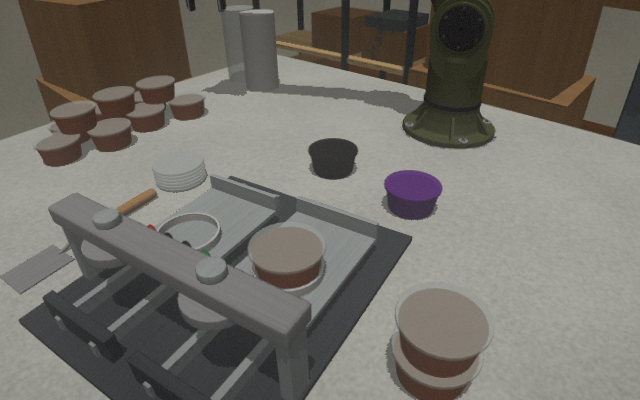

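View pics/top0.png

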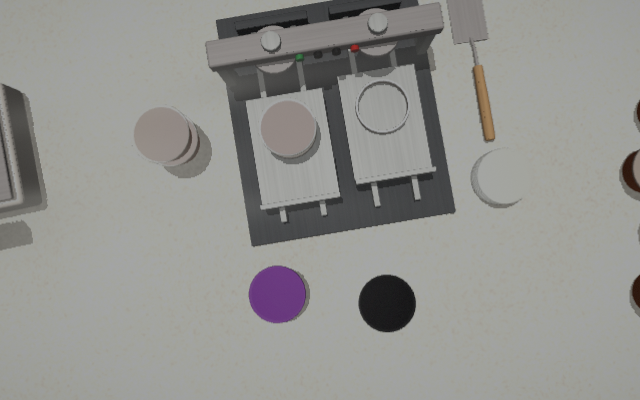

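The loaded carrier is in the left (+y) lane: its tub is at top-view (289,130) and its plate runs from about (261,206) to (340,199). The purple tub is at (278,294) and the black one at (387,303), both on the robot side. I'll take an enlarged crop to locate the plate edges.

Run:
```python
from h import *
im=cv2.imread("pics/top0.png")
c=im[150:250,230:360]; cv2.imwrite("pics/crop.png",cv2.resize(c,None,fx=6,fy=6,interpolation=cv2.INTER_CUBIC))
g=cv2.cvtColor(im,cv2.COLOR_BGR2GRAY)
# bed edges: left & right dark boundary per row
L=[];R=[]
for r in range(100,235,3):
    row=np.where(g[r]<80)[0]; row=row[(row>215)&(row<460)]
    if len(row): L.append((row[0],r)); R.append((row[-1],r))
for n,P in(("L",L),("R",R)):
    W=ray("top",np.array(P,float),.01); 
    m=np.ones(len(W),bool)
    for _ in range(4):
        k=np.polyfit(W[m,0],W[m,1],1); e=abs(np.polyval(k,W[:,0])-W[:,1]); m=e<max(.003,1.5*np.median(e))
    print(n,k,np.degrees(np.arctan(k[0])),m.sum(),len(m))
# column profile across plate
for u in (265,285,300,315,335): print(u,g[190:216,u])
```

```text
L [0.18420087 0.06493321] 10.436940168327869 30 45
R [ 0.16048891 -0.29985866] 9.117588233959275 38 45
265 [161 161 162 161 162 162 164 163 164 163 163 164 163 163 157 160 163 163
 149 108  81  82  82  82  82  80]
285 [160 160 161 161 160 160 159 160 159 160 144 154 164 163 163 125  73  67
  68  68  86 110 118 132 153 160]
300 [162 161 161 162 162 162 163 163 157 160 163 163 162 121  62  58  59  58
  57  57  71  78  78  79  78  77]
315 [163 164 163 163 163 146 155 164 164 164 124  67  56  56  55  55  57  72
  79  79  80  79  78  79  78  77]
335 [164 164 151 156 163 162 163 120  54  50  52  51  53  53  67  77  77  77
  77  77  77  77  76  77  76  75]
```

View pics/crop.png

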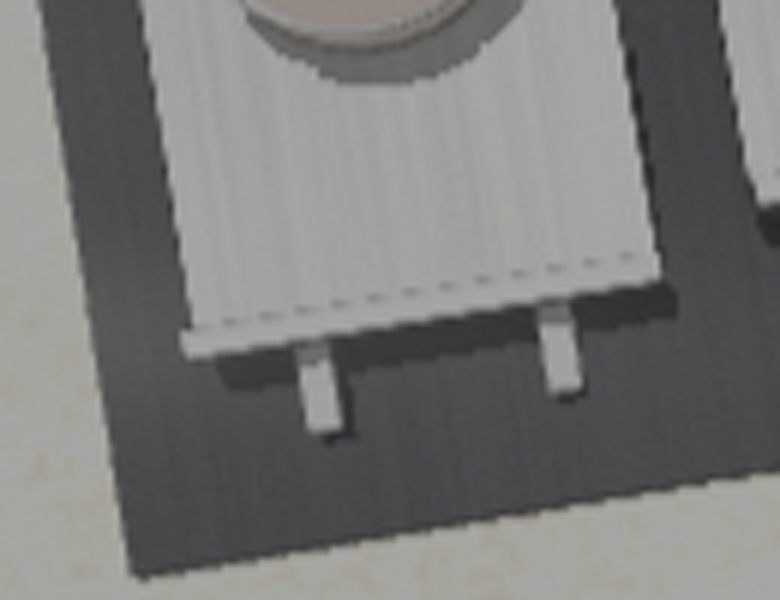

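The crop shows the plate's near face running from crop pixel (187,358) to (663,282), which is full-image (261.2,209.7) to (340.5,197.0). Next I'll convert it to world coordinates and refine.

Run:
```python
from h import *
g=cv2.cvtColor(cv2.imread("pics/top0.png"),cv2.COLOR_BGR2GRAY).astype(float)
P=[]
for u in list(range(264,338)):
    if 277<=u<=290 or 317<=u<=330: continue
    v=int(round(209.7-(u-261.2)*12.7/79.3)); s=g[v-5:v+7,u]; d=-np.diff(s)
    d[d<10]=0
    i=(np.arange(len(d))*d).sum()/d.sum()+.5
    P.append((u,v-5+i))
W=ray("top",np.array(P),.064); k=np.polyfit(W[:,1],W[:,0],1); print("plate near edge yaw",np.degrees(-np.arctan(k[0])))
C=ray("top",[(261.0,209.4),(340.3,196.7)],.064); print(C, np.linalg.norm(C[0]-C[1]), C.mean(0), np.polyval(k,C.mean(0)[1]))
yaw=-np.arctan(k[0]); c=C.mean(0)
# rails' near ends, z=.03
rl=ray("top",[((322+3)/6+230,(434)/6+150),((564+3)/6+230,394/6+150)],.03); print("rails",rl,np.linalg.norm(rl[0]-rl[1]))
f=np.array([np.cos(yaw),np.sin(yaw)]);l=np.array([-f[1],f[0]])
print("lateral plate",c[:2]@l,"rails mid",rl.mean(0)[:2]@l,"fwd plate",c[:2]@f,"rail ends",rl.mean(0)[:2]@f)
B=ray("top",[(230+134/6,150+578/6)],.01)[0];print("bed corner L",B,B[:2]@l-.19+.085, B[:2]@f)
for n,uv in(("purple",(278,294)),("black",(387,303))): print(n,ray("top",[uv],.048))
```

```text
plate near edge yaw 9.0664636681453
[[ 0.50142445  0.12609943  0.064     ]
 [ 0.52230931 -0.01057994  0.064     ]] 0.13826579167015116 [0.51186688 0.05775975 0.064     ] 0.5124131155606656
rails [[0.47891649 0.08974649 0.03      ]
 [0.49036719 0.01730718 0.03      ]] 0.07333875547985301
lateral plate -0.023621919993297442 rails mid -0.023511822767314797 fwd plate 0.5145735105679587 rail ends 0.48702158615566454
bed corner L [0.43533025 0.15040025 0.01      ] -0.025078199322356637 0.453591410913192
purple [[0.35426192 0.09897384 0.048     ]]
black [[ 0.33785409 -0.09040879  0.048     ]]
```

```bash
cat >> h.py <<'E'
from scipy.spatial.transform import Rotation as Ro
YAW=np.radians(9.1); f=np.array([np.cos(YAW),np.sin(YAW),0]); l=np.array([-f[1],f[0],0]); PL=np.array([.512,.058,0])
def st(): 
    s=manip.read_state(); q=s["tool_rot"]; return s,np.array(s["position"]),Ro.from_quat([q[1],q[2],q[3],q[0]])
def to(p,yaw=YAW):
    s,x,R=st(); G=Ro.from_matrix(np.array([[np.cos(yaw),np.sin(yaw),0],[np.sin(yaw),-np.cos(yaw),0],[0,0,-1]]))
    return np.round(R.inv().apply(np.array(p)-x),4), np.round((R.inv()*G).as_rotvec(),3)
E
python3 - <<'E'
from h import *
print("cyl base",ray("scene",[(262,88),(238,80)],0), ray("scene",[(60,155),(185,112)],0))
print(to([.45,-.3,.25]),to([.5,-.15,.25]),to(np.r_[(PL-.05*f)[:2],.24]))
print(PL-.05*f)
E
```

```text
cyl base [[ 8.78086438e-02 -5.70513075e-01  5.55111512e-17]
 [ 8.20768010e-02 -6.90761891e-01  0.00000000e+00]] [[ 6.80687422e-01 -6.14963721e-01  0.00000000e+00]
 [ 3.49871495e-01 -5.95462929e-01  5.55111512e-17]]
(array([ 0.3178, -0.2119, -0.0193]), array([-0.002,  0.   ,  0.196])) (array([ 0.4168, -0.3351, -0.0191]), array([-0.002,  0.   ,  0.196])) (array([ 0.4513, -0.5357, -0.0088]), array([-0.002,  0.   ,  0.196]))
[0.46262931 0.0500921  0.        ]
```

Emit:
jog_arm:
  plan:
    - [[0.0,0.04,-0.027,-0.02,0,0,0.03],[0.0,0.088,-0.059,-0.02,0,0,0.07],[0.0,0.136,-0.091,-0.02,0,0,0.11],[0.0,0.184,-0.123,-0.02,0,0,0.15],[0.0,0.232,-0.155,-0.02,0,0,0.196]]

```text
t: 0.72
position: [0.3902, -0.3818, 0.251]
tool_rot: [-0.0, 0.997, 0.079, -0.0]
ft_force: [0.3, -0.7, -0.3]
width: -0.002
finger_force: 0.0
```

Run:
```python
from h import *
s,x,R=st(); print(s["t"],x,s["width"],s["ft_force"])
print(to([.5,-.15,.25]),to(np.r_[(PL-.05*f)[:2],.24]))
```

```text
0.725 [ 0.39019956 -0.3817755   0.25099319] -0.0017387205696674205 [ 0.32777636 -0.73211135 -0.34750852]
(array([ 0.1448, -0.2117,  0.001 ]), array([-0.   ,  0.   , -0.002])) (array([ 0.1392, -0.4152,  0.011 ]), array([-0.   ,  0.   , -0.002]))
```

Emit:
jog_arm:
  plan:
    - [[0.0,0.03,-0.044,0,0,0,0],[0.0,0.06,-0.088,0,0,0,0],[0.0,0.09,-0.132,0,0,0,0],[0.0,0.12,-0.176,0,0,0,0],[0.0,0.145,-0.212,0,0,0,0]]

```text
t: 1.35
position: [0.4996, -0.149, 0.2511]
tool_rot: [-0.0, 0.997, 0.08, -0.0]
ft_force: [-0.1, -0.7, 0.1]
width: -0.004
finger_force: 0.0
```

Emit:
jog_arm:
  plan:
    - [[0.0,0,-0.05,0,0,0,0],[0.0,0,-0.1,0,0,0,0],[0.0,-0.003,-0.15,0.0,0,0,0],[0.0,-0.006,-0.203,0.01,0,0,0],[0.0,-0.006,-0.203,0.01,0,0,0]]

```text
t: 1.98
position: [0.4595, 0.0528, 0.2407]
tool_rot: [-0.0, 0.997, 0.083, -0.001]
ft_force: [0.0, -0.8, -0.6]
width: -0.001
finger_force: 0.0
```

Run:
```python
from h import *
s,x,R=st(); print(s["t"],x,s["width"],s["ft_force"])
print(to(np.r_[(PL-.05*f)[:2],.042]))
p=imaging.camera_params("wrist");cv2.imwrite("pics/w1.png",imaging.read_camera("wrist")[:,:,::-1]);np.save("w1.npy",p,allow_pickle=True)
E=np.array(p["extrinsics"]);print(-E[:3,:3].T@E[:3,3])
```

```text
1.975 [0.45947534 0.05277991 0.24070589] -0.0013651384857230318 [ 0.02374997 -0.77998662 -0.63722753]
(array([0.0029, 0.0032, 0.1987]), array([-0.   ,  0.001,  0.008]))
[0.52473892 0.06481301 0.38303566]
```

View pics/w1.png

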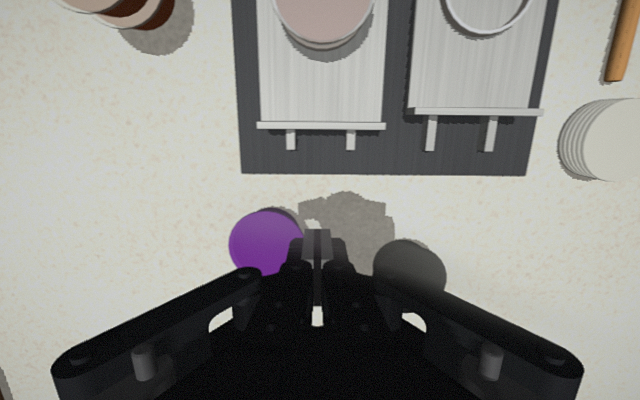

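The wrist view shows the plate's near top edge running from about (257,129) to (386,128), square to the tool. The shut fingertips are at about column 317, and the way down is clear. Next I'll cross-check the plate's centre.

Run:
```python
from h import *
p=np.load("w1.npy",allow_pickle=True).item()
g=cv2.cvtColor(cv2.imread("pics/w1.png"),cv2.COLOR_BGR2GRAY).astype(int)
print(g[126,250:265],g[126,378:394],[g[118:136,u].tolist() for u in(270,320,375)])
W=ray("wrist",[(257,130.5),(386.5,129.5)],.064,p);print(W,W.mean(0),np.linalg.norm(W[0]-W[1]))
d=W[0]-W[1];print(np.degrees(np.arctan2(-d[0],d[1])), W.mean(0)@f,W.mean(0)@l,PL@f,PL@l,"tool lat",st()[1]@l)
```

```text
[ 77  80  79  77  76  81 128 183 206 203 204 201 202 204 204] [194 193 194 194 194 193 187 149  96  75  79  77  77  76  77  76] [[196, 196, 177, 140, 197, 208, 207, 201, 203, 203, 170, 59, 38, 49, 47, 54, 63, 82], [198, 200, 190, 159, 180, 204, 204, 204, 201, 202, 181, 92, 44, 45, 47, 46, 58, 74], [195, 195, 195, 177, 141, 199, 203, 199, 194, 194, 193, 164, 57, 40, 47, 48, 47, 56]]
[[ 0.49933402  0.12649902  0.064     ]
 [ 0.52386579 -0.01191155  0.064     ]] [0.5115999  0.05729374 0.064     ] 0.14056774841805367
10.050678821775945 0.5142222719048443 -0.02434102598699421 0.5147290369572267 -0.02370692964274271 tool lat -0.02355905086917495
```

Emit:
jog_arm:
  plan:
    - [[0.0,0,0,0.045,0,0,0],[0.0,0,0,0.09,0,0,0],[0.0,0,0,0.135,0,0,0],[0.0,0,0,0.18,0,0,0],[0.0,0,0,0.198,0,0,0]]

```text
t: 2.65
position: [0.4592, 0.0464, 0.0403]
tool_rot: [-0.0, 0.997, 0.078, -0.002]
ft_force: [-0.1, 0.2, 0.4]
width: -0.001
finger_force: 0.0
```

Emit:
jog_arm:
  plan:
    - [[0.0,0.005,0,0,0,0,0],[0.0,0.01,0,0,0,0,0],[0.0,0.015,0,0,0,0,0],[0.0,0.02,0,0,0,0,0],[0.0,0.02,0,0,0,0,0]]

```text
t: 3.28
position: [0.4816, 0.0515, 0.0437]
tool_rot: [0.0, 0.997, 0.079, 0.0]
ft_force: [-0.1, 0.7, 0.0]
width: -0.001
finger_force: 0.0
```

Run:
```python
from h import *
imaging.read_camera("wrist")
s,x,R=st(); print(s["t"],x,R.as_quat(),x@f,x@l,np.degrees(np.arctan2(*R.apply([1,0,0])[1::-1])))
print(to(np.r_[(PL-.05*f)[:2],.042]))
```

```text
3.325 [0.48109411 0.05138956 0.04351998] [9.96843666e-01 7.93894213e-02 1.43953942e-04 6.29015270e-05] 0.4831666388494368 -0.025346155977107324 9.10694233916657
(array([-0.0184, -0.0016,  0.0015]), array([ 0., -0.,  0.]))
```

Emit:
jog_arm:
  plan:
    - [[0.0,0.004,-0.001,0,0,0,0],[0.0,0.008,-0.0013,0,0,0,0],[0.0,0.012,-0.0013,0,0,0,0],[0.0,0.016,-0.0013,0,0,0,0],[0.0,0.019,-0.0013,0,0,0,0]]

```text
t: 3.95
position: [0.4997, 0.0557, 0.0432]
tool_rot: [-0.0, 0.997, 0.079, -0.0]
ft_force: [0.4, 0.3, -0.4]
width: 0.001
finger_force: 0.0
```

Emit:
jog_arm:
  plan:
    - [[0.0,0.003,0,0,0,0,0],[0.0,0.006,0,0,0,0,0],[0.0,0.009,0,0,0,0,0],[0.0,0.012,0,0,0,0,0],[0.0,0.015,0,0,0,0,0]]

```text
t: 4.58
position: [0.5115, 0.0575, 0.0428]
tool_rot: [0.001, 0.997, 0.079, -0.003]
ft_force: [-7.5, -1.1, 6.4]
width: -0.001
finger_force: 3.8
```

Run:
```python
from h import *
p=imaging.camera_params("wrist");cv2.imwrite("pics/w2.png",imaging.read_camera("wrist")[:,:,::-1])
s,x,R=st(); print(s["t"],x@f,x@l,x[2],s["ft_force"],s["moment"])
```

```text
4.625 0.5149163951734851 -0.02416866764535732 0.04277130159670556 [-3.68723068 -0.39983584  0.84601527] [-0.17163628  0.91506755  0.00356158]
```

View pics/w2.png

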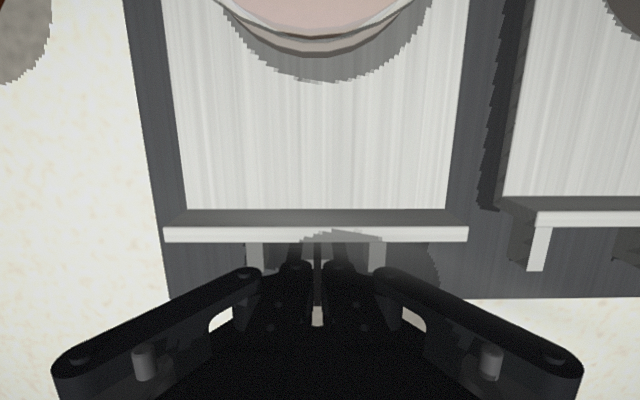

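The fingers are on the plate and centred: the plate spans columns 164–468, with its middle at 316, and the fingers are at about 317. I'll push on.

Emit:
jog_arm:
  plan:
    - [[0.0,0.005,0,0,0,0,0],[0.0,0.011,0,0,0,0,0],[0.0,0.017,0,0,0,0,0],[0.0,0.023,0,0,0,0,0],[0.0,0.029,0,0,0,0,0]]

```text
t: 5.25
position: [0.5406, 0.0621, 0.0427]
tool_rot: [0.001, 0.997, 0.079, -0.003]
ft_force: [-6.2, -0.5, 4.0]
width: -0.0
finger_force: 3.2
```

Emit:
jog_arm:
  plan:
    - [[0.0,0.006,0,0,0,0,0],[0.0,0.012,0,0,0,0,0],[0.0,0.018,0,0,0,0,0],[0.0,0.024,0,0,0,0,0],[0.0,0.03,0,0,0,0,0]]

```text
t: 5.88
position: [0.5703, 0.0669, 0.0427]
tool_rot: [0.001, 0.997, 0.079, -0.003]
ft_force: [-5.9, -1.1, 4.6]
width: 0.001
finger_force: 3.2
```

Run:
```python
from h import *
p=imaging.camera_params("wrist");im=imaging.read_camera("wrist");g=cv2.cvtColor(im,cv2.COLOR_RGB2GRAY)
r=np.where(g[234]>150)[0];print(r.min(),[(a[0],a[-1]) for a in np.split(r,np.where(np.diff(r)>8)[0]+1)])
s,x,R=st(); print(s["t"],x@f,x@l,x[2],s["ft_force"],s["moment"])
```

```text
0 [(np.int64(0), np.int64(319)), (np.int64(366), np.int64(467)), (np.int64(496), np.int64(639))]
5.925 0.5749366812823768 -0.024116616636105065 0.04271413522683455 [-1.48422928  0.15277327 -1.19383391] [-0.06373285  0.52644126  0.01864328]
```

Emit:
jog_arm:
  plan:
    - [[0.0,0.006,0,0,0,0,0],[0.0,0.012,0,0,0,0,0],[0.0,0.018,0,0,0,0,0],[0.0,0.024,0,0,0,0,0],[0.0,0.03,0,0,0,0,0]]

```text
t: 6.55
position: [0.6024, 0.0721, 0.0429]
tool_rot: [-0.0, 0.997, 0.079, -0.0]
ft_force: [-2.6, -0.3, -1.9]
width: -0.003
finger_force: 1.3
```

Emit:
jog_arm:
  plan:
    - [[0.0,0.003,0,0,0,0,0],[0.0,0.006,0,0,0,0,0],[0.0,0.009,0,0,0,0,0],[0.0,0.012,0,0,0,0,0],[0.0,0.015,0,0,0,0,0]]

```text
t: 7.18
position: [0.6171, 0.0745, 0.0433]
tool_rot: [0.0, 0.997, 0.079, 0.0]
ft_force: [-2.6, -0.4, -1.7]
width: 0.0
finger_force: 1.2
```

Emit:
jog_arm:
  plan:
    - [[0.0,0.001,0,0,0,0,0],[0.0,0.002,0,0,0,0,0],[0.0,0.003,0,0,0,0,0],[0.0,0.004,0,0,0,0,0],[0.0,0.005,0,0,0,0,0]]

```text
t: 7.8
position: [0.6218, 0.0752, 0.0433]
tool_rot: [0.0, 0.997, 0.079, -0.0]
ft_force: [-2.6, -1.0, -0.3]
width: -0.002
finger_force: 1.8
```

Emit:
jog_arm:
  plan:
    - [[0.0,0.001,0,0,0,0,0],[0.0,0.002,0,0,0,0,0],[0.0,0.003,0,0,0,0,0],[0.0,0.004,0,0,0,0,0],[0.0,0.005,0,0,0,0,0]]

```text
t: 8.43
position: [0.625, 0.0757, 0.0433]
tool_rot: [0.001, 0.997, 0.079, -0.002]
ft_force: [-11.3, -1.4, 6.8]
width: -0.002
finger_force: 5.6
```

Run:
```python
from h import *
im=imaging.read_camera("top")[:,:,::-1]; sc=imaging.read_camera("scene")[:,:,::-1]
s,x,R=st(); print(s["t"],x@f,x@l,x[2],s["ft_force"])
cv2.imwrite("pics/c3.png",np.hstack([cv2.resize(im[0:220,200:460],None,fx=1.5,fy=1.5),cv2.resize(sc[150:400,30:430],(400,330))]))
```

```text
8.525 0.6290655326299224 -0.024089582454552373 0.04331502508763202 [-9.92824068 -1.04698914  5.80605659]
```

View pics/c3.png

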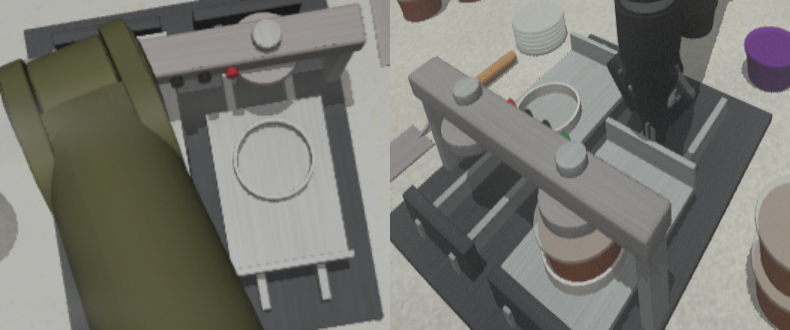

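The tub is upright under the press, and the deck edge is at the back stop (right half, about (545,310)). The force is starting to rise, so I'll press a little more to confirm the stop.

Emit:
jog_arm:
  plan:
    - [[0.0,0.001,0,0,0,0,0],[0.0,0.002,0,0,0,0,0],[0.0,0.003,0,0,0,0,0],[0.0,0.003,0,0,0,0,0],[0.0,0.003,0,0,0,0,0]]

```text
t: 9.15
position: [0.6249, 0.0757, 0.0434]
tool_rot: [0.001, 0.997, 0.079, -0.005]
ft_force: [-18.3, -3.0, 12.2]
width: 0.001
finger_force: 9.2
```

Emit:
jog_arm:
  plan:
    - [[0.0,0.001,0,0,0,0,0],[0.0,0.002,0,0,0,0,0],[0.0,0.003,0,0,0,0,0],[0.0,0.003,0,0,0,0,0],[0.0,0.003,0,0,0,0,0]]

```text
t: 9.78
position: [0.6249, 0.0756, 0.0434]
tool_rot: [0.002, 0.997, 0.079, -0.009]
ft_force: [-26.4, -4.9, 20.1]
width: -0.001
finger_force: 13.6
```

Emit:
jog_arm:
  plan:
    - [[0.0,-0.005,0,0,0,0,0],[0.0,-0.015,0,0,0,0,0],[0.0,-0.03,0,0,0,0,0],[0.0,-0.05,0,0,0,0,0],[0.0,-0.06,0,0,0,0,0]]

```text
t: 10.4
position: [0.574, 0.0675, 0.0438]
tool_rot: [0.0, 0.997, 0.079, 0.001]
ft_force: [0.1, 0.1, 0.3]
width: 0.002
finger_force: 0.0
```

Emit:
jog_arm:
  plan:
    - [[0.0,0,0,-0.04,0,0,0],[0.0,0,0,-0.09,0,0,0],[0.0,0,0,-0.14,0,0,0],[0.0,0,0.04,-0.18,0,0,0],[0.0,0,0.09,-0.2,0,0,0]]

```text
t: 11.02
position: [0.5899, -0.0206, 0.2472]
tool_rot: [0.0, 0.997, 0.081, 0.004]
ft_force: [0.5, 0.6, -1.2]
width: -0.001
finger_force: 0.0
```

Emit:
jog_arm:
  plan:
    - [[0.0,0,0.05,0,0,0,0],[0.0,0,0.1,0,0,0,0],[0.0,0,0.15,0,0,0,0],[0.0,0,0.2,0,0,0,0],[0.0,0,0.24,0,0,0,0]]

```text
t: 11.65
position: [0.6264, -0.2615, 0.2436]
tool_rot: [0.001, 0.997, 0.078, 0.001]
ft_force: [0.1, 1.0, 0.6]
width: -0.001
finger_force: 0.0
```

Run:
```python
from h import *
im=imaging.read_camera("top")[:,:,::-1]; sc=imaging.read_camera("scene")[:,:,::-1]
s,x,R=st(); print(s["t"],x,s["ft_force"]); cv2.imwrite("pics/t4.png",im)
cv2.imwrite("pics/c4.png",np.hstack([cv2.resize(im[0:220,200:460],None,fx=1.5,fy=1.5),cv2.resize(sc[150:400,30:430],(400,330))]))
g=cv2.cvtColor(im,cv2.COLOR_BGR2GRAY).astype(float)
# plate near edge around predicted home
P=[]
for u in (270,275,305,310,315):
    c=g[100:190,u]; P.append((u,100+int(np.argmin(np.diff(c)))+.5))
W=ray("top",P,.064); print(P,W@f-.51473+ .0)
```

```text
11.75 [ 0.6253166  -0.26614143  0.24259296] [-0.88207705 -0.13734198  0.40749498]
[(270, 135.5), (275, 134.5), (305, 129.5), (310, 128.5), (315, 128.5)] [0.12424402 0.1245196  0.12444375 0.12471703 0.12326805]
```

View pics/c4.png

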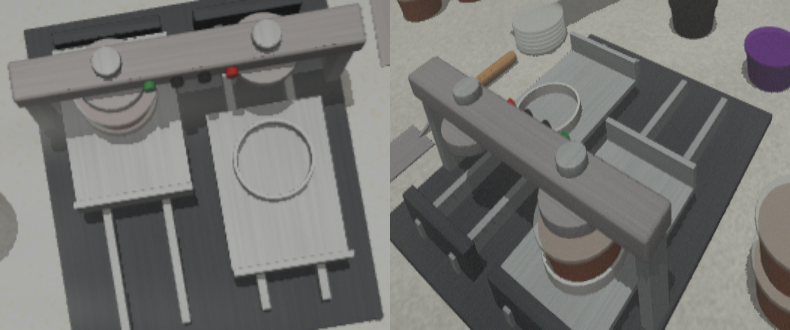

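The carrier sits square against the back stop after about 124 mm of travel, and it did not move under a 26 N push. The tub is upright in its collar, and the spare carrier hasn't moved.

```bash
python3 -c "
from rig import manip; print(manip.close_job())"
```

```text
the job is handed in; nothing more can be done
None
```

The carrier with the lidded tub is fully home against the back stop, the tub upright in its collar, the empty carrier left where it was, the arm clear of everything, and the job handed in at about 12 s.

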